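# Pack the four-colour tumbler gift set

## Task

Pack the gift set: stand each of the four plain tumblers (blue, green, yellow, red) upright in the cardboard box, wholly on the coaster of its own colour. They are glass, so set them down gently: do not drop them or tip them over. Leave the blue mug with the handle and the tumbler with the white rim standing where they are.

Things in the scene. Friction and masses are not known exactly. Their poses are not given: they have to be found in the camera images.
- tumbler_blue: Plain blue glass tumbler, opaque colour, open top, no handle, blue right up to the rim. Sizes in mm: 84 tall, 48 diameter at the base widening to 52 at the rim, wall 3; 110 to 200 g, standing upright on the table at the start. Origin: centre of the underside; z up along its axis.
- tumbler_green: Plain green glass tumbler, opaque colour, open top, no handle, green right up to the rim. Sizes in mm: 84 tall, 48 diameter at the base widening to 52 at the rim, wall 3; 110 to 200 g, standing upright on the table at the start. Origin: centre of the underside; z up along its axis.
- tumbler_yellow: Plain yellow glass tumbler, opaque colour, open top, no handle, yellow right up to the rim. Sizes in mm: 84 tall, 48 diameter at the base widening to 52 at the rim, wall 3; 110 to 200 g, standing upright on the table at the start. Origin: centre of the underside; z up along its axis.
- tumbler_red: Plain red glass tumbler, opaque colour, open top, no handle, red right up to the rim. Sizes in mm: 84 tall, 48 diameter at the base widening to 52 at the rim, wall 3; 110 to 200 g, standing upright on the table at the start. Origin: centre of the underside; z up along its axis.
- coaster_blue: Flat round blue coaster, 72 mm diameter, 5 mm thick, fixed in the middle of one cell (which one varies) of the gift box. Origin: centre of its underside, 5 mm above the table; its top 10 mm above the table. Gift box: fixed cardboard tray 212 x 212 mm, walls and cross divider 28 mm tall, 5 mm thick, 4 cells; coaster centres form a square of side 104 mm; coaster x, y run along its sides.
- coaster_green: Flat round green coaster, 72 mm diameter, 5 mm thick, fixed in the middle of one cell (which one varies) of the gift box. Origin: centre of its underside, 5 mm above the table; its top 10 mm above the table. Gift box: fixed cardboard tray 212 x 212 mm, walls and cross divider 28 mm tall, 5 mm thick, 4 cells; coaster centres form a square of side 104 mm; coaster x, y run along its sides.
- coaster_yellow: Flat round yellow coaster, 72 mm diameter, 5 mm thick, fixed in the middle of one cell (which one varies) of the gift box. Origin: centre of its underside, 5 mm above the table; its top 10 mm above the table. Gift box: fixed cardboard tray 212 x 212 mm, walls and cross divider 28 mm tall, 5 mm thick, 4 cells; coaster centres form a square of side 104 mm; coaster x, y run along its sides.
- coaster_red: Flat round red coaster, 72 mm diameter, 5 mm thick, fixed in the middle of one cell (which one varies) of the gift box. Origin: centre of its underside, 5 mm above the table; its top 10 mm above the table. Gift box: fixed cardboard tray 212 x 212 mm, walls and cross divider 28 mm tall, 5 mm thick, 4 cells; coaster centres form a square of side 104 mm; coaster x, y run along its sides.
- mug_blue: Blue mug, a look-alike that is not part of the set: same size and colour as the blue tumbler but with a loop handle reaching 48 mm from the axis at its own +y side. Origin: centre of the underside.
- tumbler_white_rim: Odd tumbler, a look-alike that is not part of the set: same size as the others, red below with a broad white band over its top 24 mm. Origin: centre of the underside.
There are look-alikes about, which are no part of the job. There is more than one size of the tumbler_yellow; the one meant has the size given above.

How it is judged:
By the outcome, as a careful person would: the job done as asked, in the order asked, and still so for the second after the job is handed in, with the robot touching nothing.
It also fails if it takes over 115 s, if anything falls off the work surface, if the arm or the gripper's body presses on something with over 40 N, if the wrist force passes 120 N, or if a joint passes its speed limit or range.

## Robot

A 6-joint arm with a two-finger parallel gripper is mounted at the origin on the work surface. World frame = base frame: x ahead of the robot, y to its left, z up, the work surface at z = 0. Lengths are in m, angles in rad, forces in N, time in s.
With the tool pointing down it reaches from about 0.4 to 0.925 m from the base axis. Payload 3.4 kg.
Tool frame: the origin (TCP) lies on the centre line of the jaws, within the pads' length; the fingertips stand 14 mm ahead of it and the grasp point (between the pads) lies 5 mm behind it; y points along the fingers, x is the direction in which the jaws open and shut, and the axes are right-handed (so a half turn about y gives the same grasp; the last joint's range is limited). The gripper opens to 85 mm and grips with 20 to 120 N. Pads are 22 mm wide; open, the fingers measure 114 mm over their backs; the gripper's body (76 mm by 85 mm) begins 54 mm behind the grasp point. The pads swing forward as they close: fully open they stand 13 mm farther back than shut.
Start: joints at [1.218, 0.307, 1.506, -0, 1.328, -0.073], TCP at [0.158, 0.553, 0.245] pointing down, gripper open.
Joint ranges: [-3.12, 3.12], [-1.05, 2.28], [0.14, 2.33], [-1.42, 4.57], [0.1, 2.73], [-2.68, 2.68]. Speed limits (rad/s): [2.57, 2.57, 3.14, 3.14, 3.14, 3.14].

## Interface

Orientations are given as a unit quaternion [x, y, z, w].
In Python, from bench import * gives the robot as it stands.
- The arm moves only by the shell command python3 -m pendant 'ROWS' [OPENING] [FORCE]. ROWS is JSON, a list of rows, each a list of 6 numbers: the shift along the world's x, y, z in units of 25 mm (1.0 is 25 mm), then the turn, a rotation vector about the world's x, y, z in units of 5 degrees (1.0 is 5 degrees). A call has 1 to 12 rows; each row is the pose to reach, as a shift and turn from the pose commanded when the call began; what a row does not reach only later rows make up. A row lasts 1/10 s, in which the tool goes at most 50 mm and 8.59 degrees, less where a joint would pass 70% of its speed; a pose out of reach is approached as far as the arm can. A call with a gripper value outside its range is refused whole. OPENING is the opening, from 0 (shut) to 1 (fully open), set as the call begins (- or left out, the last holds). The fingers move at their own pace and stop on an object; FORCE is the grip in N (left out, the last holds). Time passes only in rows, so rows that repeat a pose let the fingers close. It gives the time, the measured TCP pose, the force and the opening at its end, in the units of the state.
- observe(): the state, without advancing time (a new reading comes with each control period).
- grab_frame(name): name is "scene" or "top"; returns (picture, depth): 480x640x3 uint8, red, green, blue; 480x640 float32, m along the optical axis (not along the pixel's ray), 0 where there is no reading.
- calibration(name): a dict with "fovy" (degrees; the focal length in pixels is half the picture's height over the tangent of half this angle, whatever the lens; pixels are square), "cx", "cy" (the principal point, pixels), "xyz" and "orientation" of the camera in the world. Camera axes: x right, y up, looking along -z (the intrinsics and any distortion apply to the point x, -y, -z); pixel columns grow to the right and rows downward; lengths in m; the calibration is good to about 2 mm. A picture is of the moment at which its call begins. calibration takes no time and is no camera call.
- sign_off(): hands the job in, once; it reports no verdict.
Trained networks look in the newest picture that a camera, given by its name, has taken for a name from the list of things; names that differ only in an ending like _2 or _b are one class to them, and where a whole thing is asked for, a point or a joint stands for the part that bears it (a point fixed in the world has none). Each returns a list of dicts, best first, with "score" (0 to 1); they miss things now and then, are a little off and sometimes report something else, mostly with a low value. They report only what shows in the picture. A call takes as long as a camera call. They do not tell look-alikes from the thing itself.
- regions_of(camera, label): "pixels" (480x640 bool, what is visible of it) and "centre" ([column, row] in pixels, amid what is visible of it).
The state is a dict: "time": time; "joints": joint angles; "joint_velocities": joint speeds; "effort": joint torques, N m; "tcp_pos": TCP position; "tool_rot": TCP orientation; "wrist_force": force on the tool from outside, world axes, zero at the start; "wrist_torque": the same for the moment, N m; "opening": opening from 0.0 (shut) to 1.0 (fully open).
Only numpy, scipy, OpenCV 4.12 (cv2) and the standard library are available. Lean on these libraries where they do the work, as an engineer would, in place of code of your own. Each camera call takes 0.05 s, during which the arm holds its last target. There are 200 camera calls.

## Working session

There is one attempt and no reset: what is moved stays moved. The work goes in short steps, Python scripts to look and compute and a shell command to move; the robot and the scene stay as the last step left them, time stands still between calls to the robot, and variables do not carry over. Pictures are saved under pics/ and viewed, about 12 in all and at most 16, crops included, and the job is handed in when it is done.

```bash
mkdir -p pics; python3 - <<'E'
from bench import *
import cv2
print(observe())
for n in("scene","top"):
    p,d=grab_frame(n); print(n,calibration(n)); cv2.imwrite(f"pics/{n}0.png",p[:,:,::-1])
E
```

```text
{'time': 0.0, 'joints': array([ 1.21847534e+00,  3.07590278e-01,  1.50768809e+00,  8.40113994e-06,
        1.32838293e+00, -7.35081640e-02]), 'joint_velocities': array([ 6.85965781e-05,  1.20740710e-03,  6.75970846e-04,  3.71615816e-04,
       -9.77711779e-04,  1.03274754e-03]), 'effort': array([-4.96300993e-05, -4.57552743e+01, -2.51921833e+01, -2.91344804e-04,
        1.29645437e-02,  6.15483025e-07]), 'tcp_pos': array([0.15804151, 0.55215659, 0.24436556]), 'tool_rot': array([ 0.56502089,  0.42505455, -0.4262872 , -0.56423333]), 'wrist_force': array([-0.74519729, -0.06750868, -0.09034529]), 'wrist_torque': array([-0.0537439 , -0.04270317,  0.00268911]), 'opening': 0.9990514463966139}
scene {'fovy': 55.3711575427142, 'cx': 323.488883256248, 'cy': 241.42954415119178, 'xyz': array([1.09429783, 0.19184185, 0.7222214 ]), 'orientation': array([0.20032305, 0.30090314, 0.7913543 , 0.49303787])}
top {'fovy': 44.0085269460555, 'cx': 321.4498200316927, 'cy': 236.18005104243517, 'xyz': array([ 0.43213174, -0.06130119,  1.19876891]), 'orientation': array([-0.03559163,  0.04539908,  0.708217  , -0.70363402])}
```

View pics/scene0.png

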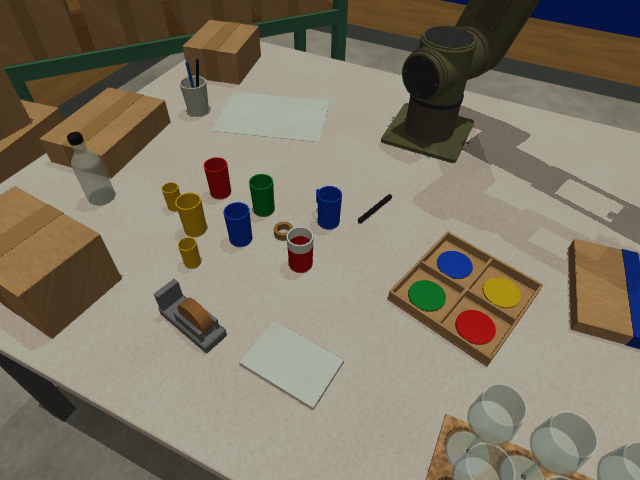

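View pics/top0.png

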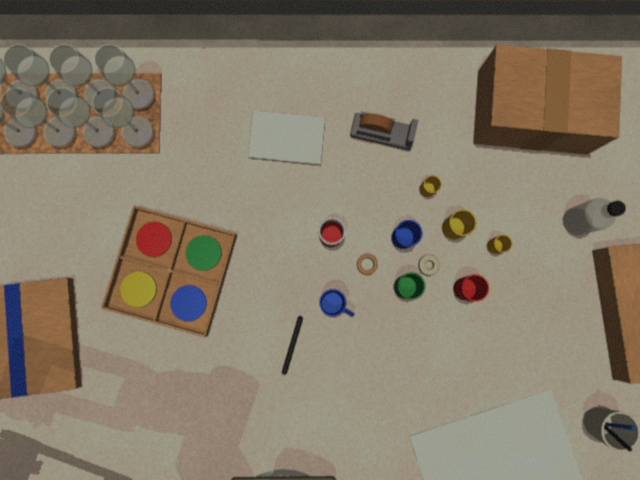

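The top view shows the blue tumbler at (407,235), green at (409,286), large yellow at (461,223) and red at (473,288). The look-alikes are the handled mug (333,302), the white-rim tumbler (332,233) and two small yellow cups at (430,185) and (500,244). The coasters are red (154,239), green (204,253), yellow (138,289) and blue (189,302). Next I measure these.

```bash
cat > h.py <<'E'
from bench import *
import numpy as np, cv2
from scipy.spatial.transform import Rotation as R
from scipy.optimize import least_squares
def cloud(n,d):
    c=calibration(n); f=240/np.tan(np.radians(c["fovy"]/2))
    v,u=np.mgrid[:480,:640]
    P=np.stack([(u-c["cx"])/f*d,-(v-c["cy"])/f*d,-d],-1)
    return R.from_quat(c["orientation"]).apply(P.reshape(-1,3)).reshape(480,640,3)+c["xyz"]
def circ(p):
    s=least_squares(lambda q:np.hypot(p[:,0]-q[0],p[:,1]-q[1])-q[2],[*np.median(p[:,:2],0),.025],loss="soft_l1",f_scale=.002)
    return s.x
E
python3 - <<'E'
from h import *
p,d=grab_frame("top"); W=cloud("top",d)
print("table z",np.median(W[380:470,300:400,2]), W[200,280],[k for k in calibration("top")])
v,u=np.mgrid[:480,:640]
for n,(a,b) in dict(blue=(407,235),green=(409,286),yellow=(461,223),red=(473,288),mug=(333,302),white=(332,233),sm1=(430,185),sm2=(500,244)).items():
    m=(np.hypot(u-a,v-b)<28)&(d>0); z=W[...,2][m]; top=np.percentile(z,99.5) if 0 else np.sort(z)[-15]
    q=W[m&(W[...,2]>top-.006)]
    print(n,"top",top.round(4),len(q),circ(q).round(4))
for n,(a,b) in dict(red=(154,239),green=(204,253),yellow=(138,289),blue=(189,302)).items():
    hsv=cv2.cvtColor(p,cv2.COLOR_RGB2HSV)
    m=(np.hypot(u-a,v-b)<26)&(hsv[...,1]>120)&(abs(hsv[...,0].astype(int)-int(hsv[b,a,0]))<8)&(d>0)
    q=W[m];print("coaster",n,m.sum(),np.mean(q,0).round(4),"diam",2*np.sqrt(m.sum()*(1.19/594)**2/np.pi))
cr=[cv2.resize(p[150:320,300:520],None,fx=3.5,fy=3.5,interpolation=cv2.INTER_CUBIC)]
cv2.imwrite("pics/crop1.png",cr[0][:,:,::-1])
# scene camera cross-check
p,d=grab_frame("scene"); W=cloud("scene",d); print("scene table z",np.median(W[410:440,200:240,2]))
for n,(a,b) in dict(blue=(238,225),green=(262,195),yellow=(191,215),red=(217,178),mug=(329,208),white=(300,250)).items():
    m=(abs(u-a)<20)&(abs(v-b)<30)&(d>0); z=W[...,2][m]; top=np.sort(z)[-15]
    q=W[m&(W[...,2]>top-.006)]
    print(n,"top",top.round(4),len(q),circ(q).round(4))
for n in"blue green red yellow".split():
  for r in regions_of("scene","coaster_"+n)[:1]:
    print(n,r["score"],r["centre"],W[r["pixels"]&(d>0)].mean(0).round(4))
s=observe(); print(s["time"],R.from_quat(s["tool_rot"]).as_matrix().round(3))
E
```

```text
table z -0.00015284311858965172 [ 0.64524344  0.0058207  -0.00131588] ['fovy', 'cx', 'cy', 'xyz', 'orientation']
blue top 0.0865 133 [ 0.5657 -0.2424  0.0242]
green top 0.0855 136 [ 0.4659 -0.2449  0.0242]
yellow top 0.0862 130 [ 0.5852 -0.3458  0.0243]
red top 0.087 129 [ 0.4614 -0.3647  0.024 ]
mug top 0.0864 134 [ 0.4358 -0.0968  0.0242]
white top 0.0864 125 [ 0.5704 -0.0965  0.0242]
sm1 top 0.0592 77 [ 0.6649 -0.2947  0.0165]
sm2 top 0.0594 76 [ 0.5472 -0.4292  0.0169]
coaster red 948 [0.5654 0.2592 0.0096] diam 0.06960168351666624
coaster green 898 [0.5376 0.1591 0.0095] diam 0.06774133389093273
coaster yellow 1043 [0.4656 0.2875 0.0095] diam 0.07300586145860968
coaster blue 954 [0.4376 0.1875 0.0096] diam 0.06982159459707239
scene table z -0.000999520787426711
blue top 0.0841 155 [ 0.5673 -0.2419  0.0241]
green top 0.0844 179 [ 0.47   -0.2447  0.0254]
yellow top 0.0842 152 [ 0.5872 -0.3453  0.0242]
red top 0.0844 183 [ 0.5011 -0.3092  0.0729]
mug top 0.0845 160 [ 0.4375 -0.0964  0.0245]
white top 0.0842 169 [ 0.5719 -0.0959  0.0241]
blue 0.62 [455.3, 267.2] [0.4397 0.1882 0.0096]
green 0.88 [425.4, 294.2] [0.5394 0.16   0.0094]
red 0.85 [476.1, 329.7] [0.567  0.2597 0.0097]
yellow 0.65 [500.1, 290.7] [0.4663 0.2878 0.0097]
0.4 [[ 0.275 -0.    -0.961]
 [ 0.961 -0.     0.275]
 [-0.    -1.     0.   ]]
```

View pics/crop1.png

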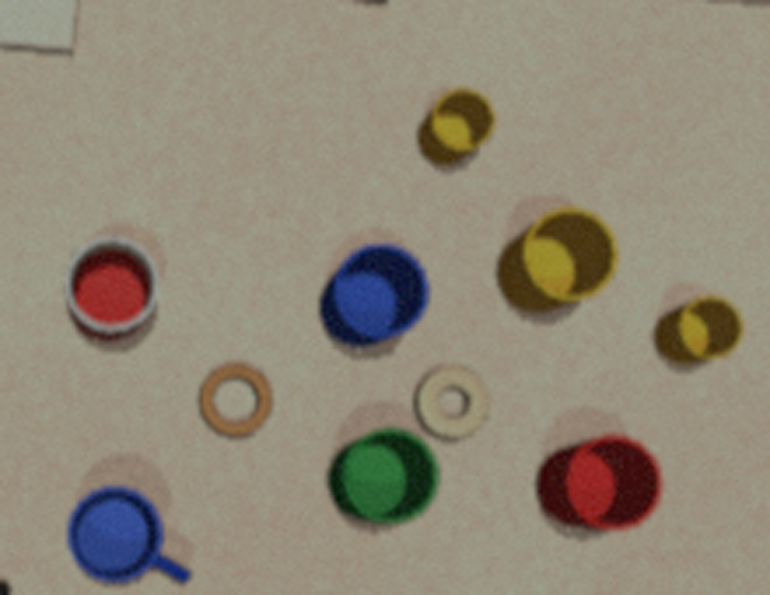

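The crop confirms the choice. Blue (no handle), green, large yellow (52 mm) and plain red (no white rim) match the description. The handled mug at (333,302), the white-rim tumbler at (332,233) and the small yellows (59 mm tall) are excluded. The jaw direction is already parallel to the box sides, so I keep the orientation as it is and go above the blue tumbler.

```bash
cat > go.py <<'E'
import sys
from h import *
O=dict(blue=(.5665,-.2421),green=(.467,-.2448),yellow=(.5862,-.3455),red=(.4624,-.3645))
C=dict(blue=(.4386,.1878),green=(.5385,.1595),yellow=(.466,.2877),red=(.5662,.2595))
s=observe(); p=s["tcp_pos"]; w=sys.argv[1:]
print("t",round(s["time"],2),"tcp",p.round(4),"F",s["wrist_force"].round(2),"open",round(s["opening"],3),"q",s["joints"].round(2))
for n in w[1:]:
    t=(O if w[0]=="O" else C)[n]; print("units to",w[0],n,((np.array([*t,.05])-p)/.025).round(2))
E
python3 -m pendant '[[1,-1,0,0,0,0],[2.3,-2,0,0,0,0],[3.6,-3.1,0,0,0,0],[4.9,-4.2,0,0,0,0],[6.2,-5.3,0,0,0,0],[7.5,-6.4,0,0,0,0],[8.8,-7.5,0,0,0,0],[10.1,-8.7,0,0,0,0],[11.7,-10.1,0,0,0,0],[11.7,-10.1,0,0,0,0]]' 0.85 40
python3 -m pendant '[[0.2,-1,0,0,0,0],[0.4,-2.5,0,0,0,0],[0.8,-4,0,0,0,0],[1.2,-5.5,0,0,0,0],[1.5,-7,0,0,0,0],[1.8,-8.5,0,0,0,0],[2.1,-10,0,0,0,0],[2.4,-11.5,0,0,0,0],[2.8,-13,0,0,0,0],[3.1,-14.5,0,0,0,0],[3.4,-16,0,0,0,0],[3.8,-17.5,0,0,0,0]]'
python3 -m pendant '[[0.3,-1.5,0,0,0,0],[0.6,-3,-0.5,0,0,0],[0.8,-4.2,-1,0,0,0],[0.8,-4.2,-2,0,0,0],[0.8,-4.2,-2.6,0,0,0],[0.8,-4.2,-2.6,0,0,0],[0.8,-4.2,-2.6,0,0,0]]'
python3 go.py O blue
```

```text
time: 1.4
tcp_pos: [0.4553, 0.2967, 0.2455]
tool_rot: [0.567, 0.425, -0.423, -0.565]
wrist_force: [-0.1, 0.8, -0.2]
opening: 0.85
time: 2.6
tcp_pos: [0.5456, -0.1379, 0.2454]
tool_rot: [-0.564, -0.426, 0.426, 0.565]
wrist_force: [0.1, 0.2, 0.3]
opening: 0.85
time: 3.3
tcp_pos: [0.5659, -0.2416, 0.1803]
tool_rot: [-0.564, -0.426, 0.426, 0.565]
wrist_force: [1.3, 0.4, 0.2]
opening: 0.855
t 3.3 tcp [ 0.5659 -0.2416  0.1803] F [1.35 0.38 0.22] open 0.855 q [-0.47  0.42  1.51  0.    1.22 -1.76]
units to O blue [ 0.03 -0.02 -5.21]
```

```bash
python3 -m pendant '[[0,0,-0.8,0,0,0],[0,0,-1.8,0,0,0],[0,0,-2.8,0,0,0],[0,0,-3.6,0,0,0],[0,0,-4.3,0,0,0],[0,0,-4.9,0,0,0],[0,0,-5.2,0,0,0],[0,0,-5.2,0,0,0],[0,0,-5.2,0,0,0]]'
python3 -m pendant '[[0,0,0,0,0,0],[0,0,0,0,0,0],[0,0,0,0,0,0],[0,0,0,0,0,0],[0,0,0,0,0,0],[0,0,0,0,0,0],[0,0,0,0,0,0],[0,0,0,0,0,0]]' 0.3 40
python3 -m pendant '[[0,0,0.2,0,0,0],[0,0,0.5,0,0,0],[0,0,0.8,0,0,0],[0,0,0.8,0,0,0]]'
python3 go.py O blue; python3 - <<'E'
from h import *
a,_=grab_frame("scene"); cv2.imwrite("pics/g1.png",cv2.resize(a[100:340,140:460],None,fx=2,fy=2)[:,:,::-1])
E
```

```text
time: 4.2
tcp_pos: [0.5667, -0.2424, 0.0514]
tool_rot: [0.565, 0.426, -0.425, -0.564]
wrist_force: [0.6, -0.9, -0.2]
opening: 0.85
time: 5.0
tcp_pos: [0.5666, -0.2425, 0.0516]
tool_rot: [0.565, 0.426, -0.425, -0.564]
wrist_force: [0.4, 1.1, 6.1]
opening: 0.583
time: 5.4
tcp_pos: [0.5665, -0.2426, 0.0716]
tool_rot: [0.565, 0.426, -0.425, -0.564]
wrist_force: [0.6, -0.8, -0.8]
opening: 0.578
t 5.4 tcp [ 0.5665 -0.2426  0.0716] F [ 0.55 -0.76 -0.78] open 0.578 q [-0.47  0.53  1.63 -0.    0.98 -1.77]
units to O blue [-0.    0.02 -0.86]
```

View pics/g1.png

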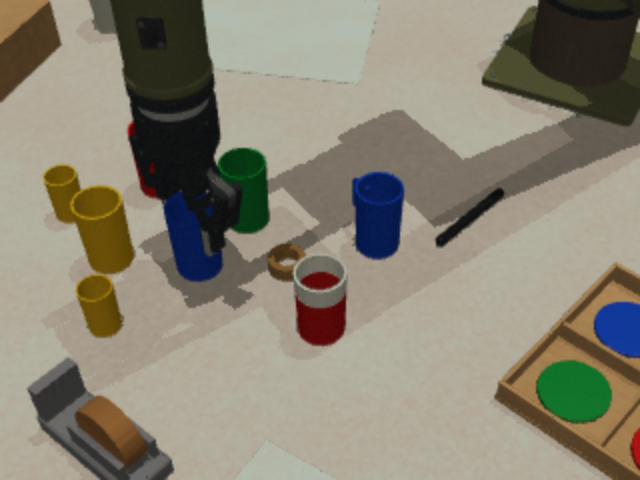

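The blue tumbler is gripped (opening 49 mm) and lifted 20 mm. I carry it to its coaster.

```bash
python3 -m pendant '[[0,0,0.6,0,0,0],[0,0,1.4,0,0,0],[0,0,2.2,0,0,0],[0,0,3,0,0,0],[0,0,3.6,0,0,0],[0,0,3.8,0,0,0],[0,0,3.8,0,0,0]]'
python3 -m pendant '[[-0.1,0.4,0,0,0,0],[-0.3,1,0,0,0,0],[-0.6,2,0,0,0,0],[-0.9,3,0,0,0,0],[-1.2,4,0,0,0,0],[-1.5,5,0,0,0,0],[-1.8,6,0,0,0,0],[-2.1,7,0,0,0,0],[-2.4,8,0,0,0,0],[-2.7,9,0,0,0,0],[-2.9,9.8,0,0,0,0],[-3,10.1,0,0,0,0]]'
python3 -m pendant '[[-0.1,0.4,0,0,0,0],[-0.3,1,0,0,0,0],[-0.6,2,0,0,0,0],[-0.9,3,0,0,0,0],[-1.2,4,0,0,0,0],[-1.5,5,0,0,0,0],[-1.8,6,0,0,0,0],[-2,6.6,0,0,0,0],[-2.1,7,0,0,0,0],[-2.1,7.1,0,0,0,0],[-2.1,7.1,0,0,0,0]]'
python3 go.py C blue
```

```text
time: 6.15
tcp_pos: [0.566, -0.2424, 0.1658]
tool_rot: [0.565, 0.426, -0.425, -0.564]
wrist_force: [-0.2, -0.5, -2.4]
opening: 0.577
time: 7.35
tcp_pos: [0.4882, 0.0129, 0.1645]
tool_rot: [-0.563, -0.426, 0.427, 0.565]
wrist_force: [1.1, -0.5, -1.1]
opening: 0.585
time: 8.45
tcp_pos: [0.4386, 0.1877, 0.1652]
tool_rot: [0.565, 0.426, -0.426, -0.564]
wrist_force: [-0.6, -0.2, -1.6]
opening: 0.578
t 8.45 tcp [0.4386 0.1877 0.1652] F [-0.56 -0.23 -1.6 ] open 0.578 q [ 0.32  0.25  1.82 -0.    1.07 -0.98]
units to C blue [ 0.    0.01 -4.61]
```

```bash
python3 -m pendant '[[0,0,-0.4,0,0,0],[0,0,-1.1,0,0,0],[0,0,-1.8,0,0,0],[0,0,-2.5,0,0,0],[0,0,-3.1,0,0,0],[0,0,-3.5,0,0,0],[0,0,-3.8,0,0,0],[0,0,-3.95,0,0,0],[0,0,-4.05,0,0,0],[0,0,-4.05,0,0,0],[0,0,-4.05,0,0,0]]'
python3 -m pendant '[[0,0,-0.03,0,0,0],[0,0,-0.06,0,0,0],[0,0,-0.06,0,0,0],[0,0,-0.06,0,0,0]]'
python3 -m pendant '[[0,0,-0.02,0,0,0],[0,0,-0.04,0,0,0],[0,0,-0.04,0,0,0],[0,0,-0.04,0,0,0]]'
python3 go.py C blue;  python3 - <<'E'
from h import *
a,_=grab_frame("scene"); cv2.imwrite("pics/g2.png",cv2.resize(a[180:380,360:600],None,fx=3,fy=3)[:,:,::-1])
E
```

```text
time: 9.55
tcp_pos: [0.4386, 0.1879, 0.0645]
tool_rot: [0.565, 0.426, -0.425, -0.564]
wrist_force: [-0.6, 0.1, -2.0]
opening: 0.58
time: 9.95
tcp_pos: [0.4383, 0.1878, 0.0626]
tool_rot: [0.565, 0.426, -0.426, -0.565]
wrist_force: [-0.4, 0.1, -2.5]
opening: 0.584
time: 10.35
tcp_pos: [0.4383, 0.1878, 0.0616]
tool_rot: [0.565, 0.426, -0.426, -0.565]
wrist_force: [-0.0, 0.9, -0.2]
opening: 0.583
t 10.35 tcp [0.4383 0.1878 0.0616] F [-0.02  0.87 -0.16] open 0.583 q [ 0.32  0.4   1.94  0.    0.8  -0.98]
units to C blue [ 0.01 -0.   -0.47]
```

View pics/g2.png

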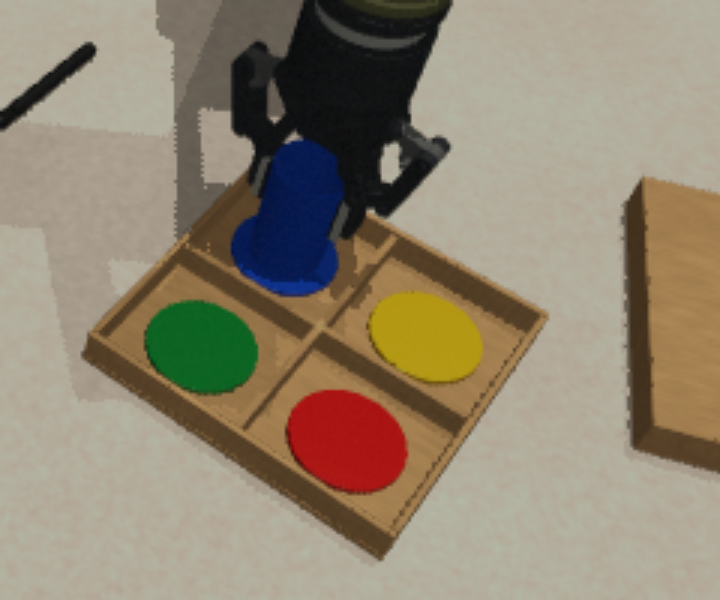

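Blue is over its coaster and touching down: the wrist force went from -2.5 to about 0 N. I release it and go on to green.

```bash
python3 -m pendant '[[0,0,-0.02,0,0,0],[0,0,-0.02,0,0,0],[0,0,-0.02,0,0,0]]' 0.66
python3 -m pendant '[[0,0,0,0,0,0],[0,0,0,0,0,0],[0,0,0,0,0,0]]' 0.85
python3 -m pendant '[[0,0,0.4,0,0,0],[0,0,1,0,0,0],[0,0,1.8,0,0,0],[0,0,2.8,0,0,0],[0,0,3.8,0,0,0],[0,0,4.8,0,0,0],[0,0,4.8,0,0,0]]'
python3 go.py O green; python3 - <<'E'
from h import *
p,d=grab_frame("scene"); W=cloud("scene",d)
m=(W[...,2]>.08)&(W[...,2]<.098)&(np.hypot(W[...,0]-.4386,W[...,1]-.1878)<.035); q=W[m]; print(len(q),q[:,2].max(),circ(q).round(4))
cv2.imwrite("pics/g3.png",cv2.resize(p[180:380,360:600],None,fx=3,fy=3)[:,:,::-1])
E
```

```text
time: 10.7
tcp_pos: [0.4384, 0.1878, 0.0611]
tool_rot: [0.565, 0.426, -0.426, -0.565]
wrist_force: [0.5, 0.2, -0.5]
opening: 0.66
time: 11.0
tcp_pos: [0.4383, 0.1878, 0.0611]
tool_rot: [0.565, 0.426, -0.426, -0.565]
wrist_force: [0.4, 0.1, 0.6]
opening: 0.847
time: 11.7
tcp_pos: [0.4407, 0.1886, 0.185]
tool_rot: [0.566, 0.428, -0.423, -0.564]
wrist_force: [0.8, 1.7, 0.2]
opening: 0.85
t 11.7 tcp [0.4407 0.1886 0.185 ] F [0.84 1.67 0.2 ] open 0.85 q [ 0.32  0.23  1.79 -0.    1.11 -0.98]
units to O green [  1.05 -17.34  -5.4 ]
354 0.09675759634195136 [0.4391 0.1874 0.0242]
```

```bash
python3 -m pendant '[[0.1,-0.6,0,0,0,0],[0.1,-1.6,0,0,0,0],[0.2,-3,0,0,0,0],[0.3,-4.4,0,0,0,0],[0.4,-5.8,0,0,0,0],[0.5,-7.2,0,0,0,0],[0.6,-8.6,0,0,0,0],[0.7,-10,0,0,0,0],[0.8,-11.4,0,0,0,0],[0.9,-12.8,0,0,0,0],[1,-14.2,0,0,0,0],[1.1,-15.4,0,0,0,0]]'
python3 -m pendant '[[0,-1.2,0,0,0,0],[0,-1.8,0,0,0,0],[0,-1.9,0,0,0,0],[0,-1.9,0,0,0,0],[0,-1.9,0,0,0,0]]'
python3 go.py O green
```

```text
time: 12.95
tcp_pos: [0.4648, -0.1986, 0.18]
tool_rot: [-0.564, -0.425, 0.426, 0.565]
wrist_force: [0.7, -0.7, -0.1]
opening: 0.851
time: 13.45
tcp_pos: [0.4653, -0.2432, 0.1807]
tool_rot: [-0.564, -0.426, 0.426, 0.565]
wrist_force: [0.3, 0.4, -0.7]
opening: 0.848
t 13.45 tcp [ 0.4653 -0.2432  0.1807] F [ 0.33  0.38 -0.73] open 0.848 q [-0.56  0.3   1.7   0.    1.14 -1.86]
units to O green [ 0.07 -0.06 -5.23]
```

```bash
python3 -m pendant '[[0.05,-0.05,-0.8,0,0,0],[0.07,-0.06,-1.8,0,0,0],[0.07,-0.06,-2.8,0,0,0],[0.07,-0.06,-3.6,0,0,0],[0.07,-0.06,-4.3,0,0,0],[0.07,-0.06,-4.9,0,0,0],[0.07,-0.06,-5.2,0,0,0],[0.07,-0.06,-5.2,0,0,0],[0.07,-0.06,-5.2,0,0,0]]'
python3 go.py O green
python3 -m pendant '[[0,0,0,0,0,0],[0,0,0,0,0,0],[0,0,0,0,0,0],[0,0,0,0,0,0],[0,0,0,0,0,0],[0,0,0,0,0,0],[0,0,0,0,0,0],[0,0,0,0,0,0]]' 0.3 40
python3 -m pendant '[[0,0,0.2,0,0,0],[0,0,0.5,0,0,0],[0,0,1,0,0,0],[0,0,1.7,0,0,0],[0,0,2.5,0,0,0],[0,0,3.3,0,0,0],[0,0,4.1,0,0,0],[0,0,4.5,0,0,0],[0,0,4.6,0,0,0],[0,0,4.6,0,0,0],[0,0,4.6,0,0,0]]'
python3 go.py C green
```

```text
time: 14.35
tcp_pos: [0.4679, -0.2458, 0.0515]
tool_rot: [0.565, 0.426, -0.426, -0.564]
wrist_force: [0.1, 0.2, 0.4]
opening: 0.852
t 14.35 tcp [ 0.4679 -0.2458  0.0515] F [0.08 0.18 0.35] open 0.852 q [-0.56  0.47  1.84  0.    0.83 -1.86]
units to O green [-0.04  0.04 -0.06]
time: 15.15
tcp_pos: [0.4683, -0.2464, 0.0522]
tool_rot: [0.565, 0.426, -0.425, -0.564]
wrist_force: [0.2, 3.0, 5.6]
opening: 0.598
time: 16.25
tcp_pos: [0.4668, -0.2458, 0.1651]
tool_rot: [-0.564, -0.425, 0.426, 0.565]
wrist_force: [0.1, 0.5, -0.9]
opening: 0.587
t 16.25 tcp [ 0.4668 -0.2458  0.1651] F [ 0.09  0.52 -0.94] open 0.587 q [-0.56  0.32  1.72 -0.    1.11 -1.86]
units to C green [ 2.87 16.21 -4.61]
```

```bash
python3 -m pendant '[[0.1,0.4,0,0,0,0],[0.2,1,0,0,0,0],[0.4,2,0,0,0,0],[0.6,3,0,0,0,0],[0.7,4,0,0,0,0],[0.9,5,0,0,0,0],[1.1,6,0,0,0,0],[1.3,7,0,0,0,0],[1.5,8,0,0,0,0],[1.6,9,0,0,0,0],[1.7,9.8,0,0,0,0],[1.8,10.1,0,0,0,0]]'
python3 -m pendant '[[0.1,0.4,0,0,0,0],[0.2,1,0,0,0,0],[0.4,2,0,0,0,0],[0.6,3,0,0,0,0],[0.7,4,0,0,0,0],[0.9,5,0,0,0,0],[1,5.7,0,0,0,0],[1.1,6.1,0,0,0,0],[1.1,6.1,0,0,0,0],[1.1,6.1,0,0,0,0]]'
python3 go.py C green
```

```text
time: 17.45
tcp_pos: [0.5116, 0.0092, 0.1656]
tool_rot: [-0.563, -0.426, 0.427, 0.565]
wrist_force: [0.1, 0.0, -0.9]
opening: 0.591
time: 18.45
tcp_pos: [0.5398, 0.1583, 0.1659]
tool_rot: [0.565, 0.425, -0.426, -0.565]
wrist_force: [0.7, -0.6, -1.6]
opening: 0.592
t 18.45 tcp [0.5398 0.1583 0.1659] F [ 0.72 -0.56 -1.65] open 0.592 q [ 0.21  0.36  1.64 -0.    1.14 -1.08]
units to C green [-0.05  0.05 -4.63]
```

```bash
python3 -m pendant '[[-0.05,0.05,-0.4,0,0,0],[-0.05,0.05,-1.1,0,0,0],[-0.05,0.05,-1.8,0,0,0],[-0.05,0.05,-2.5,0,0,0],[-0.05,0.05,-3.1,0,0,0],[-0.05,0.05,-3.5,0,0,0],[-0.05,0.05,-3.8,0,0,0],[-0.05,0.05,-3.95,0,0,0],[-0.05,0.05,-4.05,0,0,0],[-0.05,0.05,-4.05,0,0,0],[-0.05,0.05,-4.05,0,0,0]]'
python3 -m pendant '[[0,0,-0.03,0,0,0],[0,0,-0.06,0,0,0],[0,0,-0.06,0,0,0],[0,0,-0.06,0,0,0]]'
python3 -m pendant '[[0,0,-0.02,0,0,0],[0,0,-0.04,0,0,0],[0,0,-0.04,0,0,0],[0,0,-0.04,0,0,0]]'
python3 go.py C green
```

```text
time: 19.55
tcp_pos: [0.5392, 0.1602, 0.0653]
tool_rot: [0.565, 0.426, -0.425, -0.564]
wrist_force: [-0.5, -0.4, -2.7]
opening: 0.594
time: 19.95
tcp_pos: [0.5388, 0.1601, 0.0634]
tool_rot: [0.565, 0.426, -0.426, -0.565]
wrist_force: [-0.4, 0.2, -1.6]
opening: 0.592
time: 20.35
tcp_pos: [0.5388, 0.1601, 0.0623]
tool_rot: [0.565, 0.426, -0.426, -0.565]
wrist_force: [0.5, -0.1, -1.9]
opening: 0.591
t 20.35 tcp [0.5388 0.1601 0.0623] F [ 0.45 -0.08 -1.92] open 0.591 q [ 0.21  0.49  1.76  0.    0.9  -1.08]
units to C green [-0.01 -0.02 -0.49]
```

```bash
python3 -m pendant '[[0,0,-0.01,0,0,0],[0,0,-0.02,0,0,0],[0,0,-0.02,0,0,0],[0,0,-0.02,0,0,0]]'
python3 -m pendant '[[0,0,-0.01,0,0,0],[0,0,-0.02,0,0,0],[0,0,-0.02,0,0,0],[0,0,-0.02,0,0,0]]'
```

```text
time: 20.75
tcp_pos: [0.5389, 0.1601, 0.0622]
tool_rot: [0.565, 0.426, -0.426, -0.565]
wrist_force: [-1.3, 0.1, 5.1]
opening: 0.587
time: 21.15
tcp_pos: [0.5389, 0.1601, 0.0622]
tool_rot: [0.565, 0.426, -0.425, -0.564]
wrist_force: [-2.7, -0.0, 8.9]
opening: 0.589
```

Contact (+5 to +9 N). I release and look.

```bash
python3 -m pendant '[[0,0,0.02,0,0,0],[0,0,0.02,0,0,0],[0,0,0.02,0,0,0]]' 0.67
python3 -m pendant '[[0,0,0,0,0,0],[0,0,0,0,0,0],[0,0,0,0,0,0]]' 0.85
python3 -m pendant '[[0,0,0.4,0,0,0],[0,0,1,0,0,0],[0,0,1.8,0,0,0],[0,0,2.8,0,0,0],[0,0,3.8,0,0,0],[0,0,4.6,0,0,0],[0,0,4.8,0,0,0],[0,0,4.8,0,0,0],[0,0,4.8,0,0,0]]'
python3 go.py O yellow; cat > chk.py <<'E'
from go import *
p,d=grab_frame("scene"); W=cloud("scene",d)
for n,c in C.items():
    m=(W[...,2]>.08)&(W[...,2]<.1)&(np.hypot(W[...,0]-c[0],W[...,1]-c[1])<.035); q=W[m]
    if len(q)>50: x=circ(q); print(n,len(q),"top",q[:,2].max().round(4),x.round(4),"off mm",(1e3*(x[:2]-c)).round(1))
cv2.imwrite(f"pics/c{observe()['time']:.0f}.png",cv2.resize(p[150:370,360:600],None,fx=2.5,fy=2.5)[:,:,::-1])
E
python3 chk.py O yellow; ls pics
```

```text
time: 21.45
tcp_pos: [0.5388, 0.16, 0.0615]
tool_rot: [-0.565, -0.426, 0.426, 0.565]
wrist_force: [0.7, -0.5, -1.0]
opening: 0.671
time: 21.75
tcp_pos: [0.5388, 0.16, 0.0617]
tool_rot: [-0.565, -0.426, 0.426, 0.565]
wrist_force: [0.1, -0.1, -0.3]
opening: 0.846
time: 22.65
tcp_pos: [0.5381, 0.1599, 0.1811]
tool_rot: [-0.564, -0.425, 0.426, 0.565]
wrist_force: [0.6, 0.1, 0.3]
opening: 0.846
t 22.65 tcp [0.5381 0.1599 0.1811] F [0.57 0.15 0.32] open 0.846 q [ 0.21  0.34  1.62  0.    1.17 -1.08]
units to O yellow [  1.92 -20.22  -5.25]
t 22.65 tcp [0.5381 0.1599 0.1811] F [0.57 0.15 0.32] open 0.846 q [ 0.21  0.34  1.62  0.    1.17 -1.08]
units to O yellow [  1.92 -20.22  -5.25]
blue 204 top 0.0959 [0.439  0.1874 0.0241] off mm [ 0.4 -0.4]
green 370 top 0.096 [0.5379 0.161  0.0241] off mm [-0.6  1.5]
c23.png
crop1.png
g1.png
g2.png
g3.png
scene0.png
top0.png
```

Both tumblers are within 1.6 mm of their coaster centres and standing. Now yellow.

```bash
python3 -m pendant '[[0.1,-0.6,0,0,0,0],[0.2,-1.8,0,0,0,0],[0.3,-3.4,0,0,0,0],[0.4,-5,0,0,0,0],[0.6,-6.6,0,0,0,0],[0.8,-8.2,0,0,0,0],[0.9,-9.8,0,0,0,0],[1.1,-11.4,0,0,0,0],[1.2,-13,0,0,0,0],[1.4,-14.6,0,0,0,0],[1.5,-16,0,0,0,0],[1.6,-17,0,0,0,0]]' 0.8
python3 -m pendant '[[0.1,-1.2,0,0,0,0],[0.2,-2.2,0,0,0,0],[0.3,-2.9,0,0,0,0],[0.3,-3.2,0,0,0,0],[0.3,-3.2,0,0,0,0],[0.3,-3.2,0,0,0,0]]'
python3 go.py O yellow
```

```text
time: 23.9
tcp_pos: [0.5777, -0.2686, 0.1805]
tool_rot: [-0.565, -0.425, 0.426, 0.565]
wrist_force: [0.2, 1.4, -0.0]
opening: 0.798
time: 24.5
tcp_pos: [0.5858, -0.344, 0.1814]
tool_rot: [-0.564, -0.426, 0.426, 0.565]
wrist_force: [-0.7, 1.3, -0.5]
opening: 0.8
t 24.5 tcp [ 0.5858 -0.344   0.1814] F [-0.68  1.35 -0.46] open 0.8 q [-0.59  0.5   1.36  0.    1.29 -1.89]
units to O yellow [ 0.01 -0.06 -5.26]
```

```bash
python3 -m pendant '[[0,-0.03,-0.8,0,0,0],[0,-0.03,-1.8,0,0,0],[0,-0.03,-2.8,0,0,0],[0,-0.03,-3.6,0,0,0],[0,-0.03,-4.3,0,0,0],[0,-0.03,-4.9,0,0,0],[0,-0.03,-5.2,0,0,0],[0,-0.03,-5.2,0,0,0],[0,-0.03,-5.2,0,0,0]]'
python3 go.py O yellow
python3 -m pendant '[[0,0,0,0,0,0],[0,0,0,0,0,0],[0,0,0,0,0,0],[0,0,0,0,0,0],[0,0,0,0,0,0],[0,0,0,0,0,0],[0,0,0,0,0,0],[0,0,0,0,0,0]]' 0.3 40
python3 -m pendant '[[0,0,0.2,0,0,0],[0,0,0.5,0,0,0],[0,0,1,0,0,0],[0,0,1.7,0,0,0],[0,0,2.5,0,0,0],[0,0,3.3,0,0,0],[0,0,4.1,0,0,0],[0,0,4.5,0,0,0],[0,0,4.6,0,0,0],[0,0,4.6,0,0,0],[0,0,4.6,0,0,0]]'
python3 go.py C yellow
```

```text
time: 25.4
tcp_pos: [0.5867, -0.3457, 0.0524]
tool_rot: [0.565, 0.426, -0.426, -0.564]
wrist_force: [-0.0, 0.3, -0.2]
opening: 0.802
t 25.4 tcp [ 0.5867 -0.3457  0.0524] F [-0.    0.29 -0.16] open 0.802 q [-0.59  0.62  1.49  0.    1.03 -1.89]
units to O yellow [-0.02  0.01 -0.1 ]
time: 26.2
tcp_pos: [0.5873, -0.3464, 0.0533]
tool_rot: [0.566, 0.426, -0.425, -0.564]
wrist_force: [-0.2, -0.1, 6.2]
opening: 0.593
time: 27.3
tcp_pos: [0.5856, -0.3452, 0.1657]
tool_rot: [-0.564, -0.425, 0.426, 0.565]
wrist_force: [-0.1, -0.4, -1.8]
opening: 0.593
t 27.3 tcp [ 0.5856 -0.3452  0.1657] F [-0.14 -0.39 -1.78] open 0.593 q [-0.59  0.51  1.37  0.    1.26 -1.89]
units to C yellow [-4.78 25.32 -4.63]
```

```bash
python3 -m pendant '[[-0.1,0.4,0.2,0,0,0],[-0.2,1,0.4,0,0,0],[-0.4,2,0.6,0,0,0],[-0.6,3.1,0.6,0,0,0],[-0.8,4.2,0.6,0,0,0],[-1,5.3,0.6,0,0,0],[-1.2,6.4,0.6,0,0,0],[-1.4,7.5,0.6,0,0,0],[-1.6,8.6,0.6,0,0,0],[-1.8,9.7,0.6,0,0,0],[-2,10.6,0.6,0,0,0],[-2.1,11,0.6,0,0,0]]'
python3 -m pendant '[[-0.1,0.4,0,0,0,0],[-0.2,1,0,0,0,0],[-0.4,2,0,0,0,0],[-0.6,3.1,0,0,0,0],[-0.8,4.2,0,0,0,0],[-1,5.3,0,0,0,0],[-1.2,6.4,0,0,0,0],[-1.4,7.5,0,0,0,0],[-1.6,8.6,0,0,0,0],[-1.8,9.7,0,0,0,0],[-2,10.6,0,0,0,0],[-2.1,11,0,0,0,0]]'
python3 -m pendant '[[-0.1,0.5,0,0,0,0],[-0.2,1.2,0,0,0,0],[-0.3,2,0,0,0,0],[-0.4,2.7,0,0,0,0],[-0.5,3.1,0,0,0,0],[-0.6,3.3,0,0,0,0],[-0.6,3.3,0,0,0,0],[-0.6,3.3,0,0,0,0]]'
python3 go.py C yellow
```

```text
time: 28.5
tcp_pos: [0.5321, -0.0677, 0.182]
tool_rot: [-0.564, -0.426, 0.426, 0.565]
wrist_force: [-0.6, 0.9, -1.0]
opening: 0.594
time: 29.7
tcp_pos: [0.481, 0.2061, 0.1818]
tool_rot: [-0.564, -0.426, 0.426, 0.565]
wrist_force: [0.0, 0.0, -1.6]
opening: 0.598
time: 30.5
tcp_pos: [0.4662, 0.2861, 0.1817]
tool_rot: [0.565, 0.425, -0.426, -0.565]
wrist_force: [-0.7, 0.3, -1.3]
opening: 0.594
t 30.5 tcp [0.4662 0.2861 0.1817] F [-0.75  0.33 -1.3 ] open 0.594 q [ 0.47  0.33  1.65 -0.    1.16 -0.82]
units to C yellow [-0.01  0.06 -5.27]
```

```bash
python3 -m pendant '[[0,0.04,-0.4,0,0,0],[0,0.04,-1.1,0,0,0],[0,0.04,-1.8,0,0,0],[0,0.04,-2.5,0,0,0],[0,0.04,-3.1,0,0,0],[0,0.04,-3.6,0,0,0],[0,0.04,-4,0,0,0],[0,0.04,-4.3,0,0,0],[0,0.04,-4.5,0,0,0],[0,0.04,-4.62,0,0,0],[0,0.04,-4.62,0,0,0],[0,0.04,-4.62,0,0,0]]'
python3 -m pendant '[[0,0,-0.02,0,0,0],[0,0,-0.04,0,0,0],[0,0,-0.06,0,0,0],[0,0,-0.06,0,0,0],[0,0,-0.06,0,0,0]]'
python3 -m pendant '[[0,0,-0.01,0,0,0],[0,0,-0.02,0,0,0],[0,0,-0.02,0,0,0],[0,0,-0.02,0,0,0]]'
python3 go.py C yellow
```

```text
time: 31.7
tcp_pos: [0.4666, 0.288, 0.0667]
tool_rot: [0.565, 0.426, -0.425, -0.565]
wrist_force: [0.5, -0.5, -0.7]
opening: 0.59
time: 32.2
tcp_pos: [0.4663, 0.2878, 0.0648]
tool_rot: [0.565, 0.426, -0.426, -0.565]
wrist_force: [-0.8, -0.2, -2.5]
opening: 0.593
time: 32.6
tcp_pos: [0.4663, 0.2878, 0.0643]
tool_rot: [0.565, 0.426, -0.426, -0.565]
wrist_force: [0.0, 0.3, -1.4]
opening: 0.593
t 32.6 tcp [0.4663 0.2878 0.0643] F [ 0.04  0.29 -1.37] open 0.593 q [ 0.48  0.47  1.78 -0.    0.89 -0.82]
units to C yellow [-0.01 -0.   -0.57]
```

```bash
python3 -m pendant '[[0,0,-0.02,0,0,0],[0,0,-0.03,0,0,0],[0,0,-0.03,0,0,0],[0,0,-0.03,0,0,0]]'
python3 -m pendant '[[0,0,-0.01,0,0,0],[0,0,-0.02,0,0,0],[0,0,-0.02,0,0,0],[0,0,-0.02,0,0,0]]'
```

```text
time: 33.0
tcp_pos: [0.4662, 0.2878, 0.0636]
tool_rot: [-0.565, -0.426, 0.426, 0.565]
wrist_force: [0.2, -0.6, -1.6]
opening: 0.59
time: 33.4
tcp_pos: [0.4663, 0.2878, 0.0633]
tool_rot: [0.565, 0.426, -0.426, -0.565]
wrist_force: [-1.4, -0.7, 2.9]
opening: 0.595
```

Contact. I release, retreat and check.

```bash
python3 -m pendant '[[0,0,0,0,0,0],[0,0,0,0,0,0],[0,0,0,0,0,0]]' 0.67
python3 -m pendant '[[0,0,0,0,0,0],[0,0,0,0,0,0],[0,0,0,0,0,0]]' 0.82
python3 -m pendant '[[0,0,0.4,0,0,0],[0,0,1,0,0,0],[0,0,1.8,0,0,0],[0,0,2.8,0,0,0],[0,0,3.8,0,0,0],[0,0,4.6,0,0,0],[0,0,4.8,0,0,0],[0,0,4.8,0,0,0],[0,0,4.8,0,0,0]]'
python3 chk.py O red; ls pics
```

```text
time: 33.7
tcp_pos: [0.4664, 0.2878, 0.0629]
tool_rot: [0.565, 0.426, -0.426, -0.565]
wrist_force: [-0.4, 0.2, 0.2]
opening: 0.671
time: 34.0
tcp_pos: [0.4663, 0.2878, 0.063]
tool_rot: [-0.565, -0.426, 0.426, 0.565]
wrist_force: [-0.6, -0.5, -0.3]
opening: 0.817
time: 34.9
tcp_pos: [0.4656, 0.2875, 0.1824]
tool_rot: [-0.565, -0.425, 0.426, 0.565]
wrist_force: [-0.6, -1.1, -0.5]
opening: 0.82
t 34.9 tcp [0.4656 0.2875 0.1824] F [-0.64 -1.12 -0.46] open 0.82 q [ 0.48  0.33  1.65  0.    1.17 -0.82]
units to O red [ -0.13 -26.08  -5.29]
blue 358 top 0.0959 [0.439  0.1875 0.0242] off mm [ 0.4 -0.3]
green 362 top 0.096 [0.5378 0.1609 0.0242] off mm [-0.7  1.4]
yellow 410 top 0.0966 [0.4661 0.2873 0.0241] off mm [ 0.1 -0.4]
c23.png
c35.png
crop1.png
g1.png
g2.png
g3.png
scene0.png
top0.png
```

```bash
python3 -m pendant '[[0,-0.6,0,0,0,0],[0,-1.8,0,0,0,0],[0,-3.2,0,0,0,0],[0,-4.6,0,0,0,0],[0,-6,0,0,0,0],[0,-7.4,0,0,0,0],[0,-8.8,0,0,0,0],[0,-10.2,0,0,0,0],[0,-11.6,0,0,0,0],[0,-13,0,0,0,0],[0,-14,0,0,0,0],[0,-14.6,0,0,0,0]]'
python3 -m pendant '[[0,-0.6,0,0,0,0],[0,-1.8,0,0,0,0],[0,-3.2,0,0,0,0],[0,-4.6,0,0,0,0],[0,-6,0,0,0,0],[0,-7.4,0,0,0,0],[-0.1,-8.8,0,0,0,0],[-0.1,-10.2,0,0,0,0],[-0.1,-11.1,0,0,0,0],[-0.1,-11.5,0,0,0,0],[-0.1,-11.5,0,0,0,0],[-0.1,-11.5,0,0,0,0]]'
python3 go.py O red
```

```text
time: 36.15
tcp_pos: [0.4649, -0.0798, 0.1822]
tool_rot: [-0.565, -0.424, 0.426, 0.565]
wrist_force: [-1.0, 0.3, 0.1]
opening: 0.818
time: 37.35
tcp_pos: [0.4633, -0.3634, 0.1826]
tool_rot: [-0.564, -0.426, 0.426, 0.565]
wrist_force: [-0.2, -0.7, 0.8]
opening: 0.819
t 37.35 tcp [ 0.4633 -0.3634  0.1826] F [-0.25 -0.75  0.79] open 0.819 q [-0.74  0.38  1.56  0.    1.2  -2.03]
units to O red [-0.03 -0.05 -5.3 ]
```

```bash
python3 - <<'E'
from h import *
p,d=grab_frame("scene"); cv2.imwrite("pics/r1.png",cv2.resize(p[90:330,130:450],None,fx=2,fy=2)[:,:,::-1])
p,d=grab_frame("top"); W=cloud("top",d); m=(W[...,2]>.078)&(W[...,2]<.092)&(np.hypot(W[...,0]-.4614,W[...,1]+.3647)<.035); print(m.sum(), circ(W[m]) if m.sum()>30 else "")
E
```

```text
83 [ 0.46131908 -0.36473341  0.02410279]
```

View pics/r1.png

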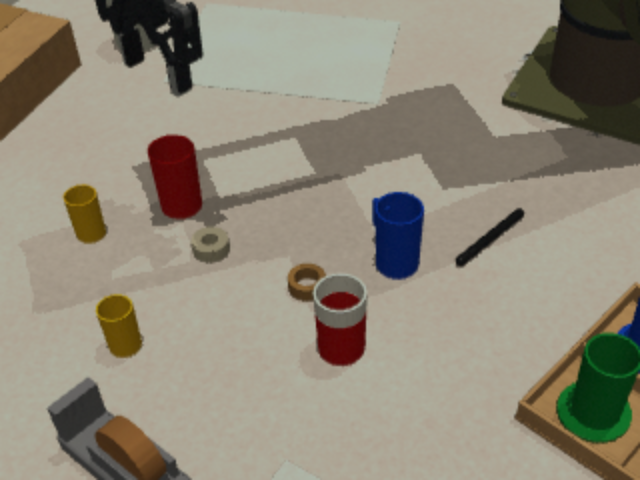

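The red tumbler is standing at (176,178) in the crop, unmoved. The mug (398,235) and the white-rim tumbler (340,320) are untouched, and green stands on its coaster. I grip red.

```bash
python3 -m pendant '[[-0.03,-0.03,-0.8,0,0,0],[-0.04,-0.03,-1.8,0,0,0],[-0.04,-0.03,-2.8,0,0,0],[-0.04,-0.03,-3.6,0,0,0],[-0.04,-0.03,-4.3,0,0,0],[-0.04,-0.03,-4.9,0,0,0],[-0.04,-0.03,-5.2,0,0,0],[-0.04,-0.03,-5.25,0,0,0],[-0.04,-0.03,-5.25,0,0,0]]'
python3 go.py O red
python3 -m pendant '[[0,0,0,0,0,0],[0,0,0,0,0,0],[0,0,0,0,0,0],[0,0,0,0,0,0],[0,0,0,0,0,0],[0,0,0,0,0,0],[0,0,0,0,0,0],[0,0,0,0,0,0]]' 0.3 40
python3 -m pendant '[[0,0,0.2,0,0,0],[0,0,0.5,0,0,0],[0,0,1,0,0,0],[0,0,1.7,0,0,0],[0,0,2.5,0,0,0],[0,0,3.3,0,0,0],[0,0,4.1,0,0,0],[0,0,4.8,0,0,0],[0,0,5.2,0,0,0],[0,0,5.3,0,0,0],[0,0,5.3,0,0,0],[0,0,5.3,0,0,0]]'
python3 go.py C red
```

```text
time: 38.35
tcp_pos: [0.4631, -0.365, 0.0522]
tool_rot: [0.565, 0.426, -0.426, -0.564]
wrist_force: [-0.1, -0.4, 0.7]
opening: 0.819
t 38.35 tcp [ 0.4631 -0.365   0.0522] F [-0.14 -0.37  0.73] open 0.819 q [-0.74  0.53  1.7   0.    0.91 -2.03]
units to O red [-0.03  0.02 -0.09]
time: 39.15
tcp_pos: [0.4634, -0.3657, 0.0531]
tool_rot: [0.565, 0.426, -0.425, -0.564]
wrist_force: [-0.4, 2.2, 6.7]
opening: 0.601
time: 40.35
tcp_pos: [0.4622, -0.365, 0.1834]
tool_rot: [-0.564, -0.426, 0.426, 0.565]
wrist_force: [-0.6, 0.2, -0.8]
opening: 0.599
t 40.35 tcp [ 0.4622 -0.365   0.1834] F [-0.61  0.19 -0.81] open 0.599 q [-0.74  0.38  1.56 -0.    1.2  -2.03]
units to C red [ 4.16 24.98 -5.34]
```

```bash
python3 -m pendant '[[0.1,0.4,0,0,0,0],[0.2,1,0,0,0,0],[0.3,2,0,0,0,0],[0.5,3.1,0,0,0,0],[0.7,4.2,0,0,0,0],[0.9,5.3,0,0,0,0],[1.1,6.4,0,0,0,0],[1.3,7.5,0,0,0,0],[1.5,8.6,0,0,0,0],[1.6,9.7,0,0,0,0],[1.8,10.6,0,0,0,0],[1.8,11,0,0,0,0]]'
python3 -m pendant '[[0.1,0.4,0,0,0,0],[0.2,1,0,0,0,0],[0.3,2,0,0,0,0],[0.5,3.1,0,0,0,0],[0.7,4.2,0,0,0,0],[0.9,5.3,0,0,0,0],[1.1,6.4,0,0,0,0],[1.3,7.5,0,0,0,0],[1.5,8.6,0,0,0,0],[1.6,9.7,0,0,0,0],[1.8,10.6,0,0,0,0],[1.8,11,0,0,0,0]]'
python3 -m pendant '[[0.1,0.5,0,0,0,0],[0.2,1.2,0,0,0,0],[0.4,2,0,0,0,0],[0.5,2.6,0,0,0,0],[0.5,2.9,0,0,0,0],[0.5,2.95,0,0,0,0],[0.5,2.95,0,0,0,0],[0.5,2.95,0,0,0,0]]'
python3 go.py C red
```

```text
time: 41.55
tcp_pos: [0.5074, -0.0874, 0.184]
tool_rot: [-0.564, -0.426, 0.426, 0.565]
wrist_force: [0.4, -0.2, -1.5]
opening: 0.6
time: 42.75
tcp_pos: [0.5535, 0.1866, 0.1842]
tool_rot: [-0.564, -0.426, 0.426, 0.564]
wrist_force: [0.1, 0.1, -1.0]
opening: 0.6
time: 43.55
tcp_pos: [0.565, 0.2577, 0.1842]
tool_rot: [0.565, 0.425, -0.426, -0.565]
wrist_force: [0.3, -1.0, -1.4]
opening: 0.601
t 43.55 tcp [0.565  0.2577 0.1842] F [ 0.26 -1.03 -1.39] open 0.601 q [ 0.36  0.42  1.49 -0.    1.23 -0.93]
units to C red [ 0.05  0.07 -5.37]
```

```bash
python3 -m pendant '[[0.03,0.04,-0.4,0,0,0],[0.03,0.04,-1.1,0,0,0],[0.03,0.04,-1.8,0,0,0],[0.03,0.04,-2.5,0,0,0],[0.03,0.04,-3.1,0,0,0],[0.03,0.04,-3.6,0,0,0],[0.03,0.04,-4,0,0,0],[0.03,0.04,-4.3,0,0,0],[0.03,0.04,-4.55,0,0,0],[0.03,0.04,-4.72,0,0,0],[0.03,0.04,-4.72,0,0,0],[0.03,0.04,-4.72,0,0,0]]'
python3 -m pendant '[[0,0,-0.02,0,0,0],[0,0,-0.04,0,0,0],[0,0,-0.06,0,0,0],[0,0,-0.06,0,0,0],[0,0,-0.06,0,0,0]]'
python3 -m pendant '[[0,0,-0.01,0,0,0],[0,0,-0.02,0,0,0],[0,0,-0.02,0,0,0],[0,0,-0.02,0,0,0]]'
python3 go.py C red
```

```text
time: 44.75
tcp_pos: [0.5663, 0.2594, 0.0666]
tool_rot: [0.565, 0.426, -0.425, -0.565]
wrist_force: [0.5, -0.2, -0.6]
opening: 0.602
time: 45.25
tcp_pos: [0.566, 0.2593, 0.0649]
tool_rot: [0.565, 0.426, -0.426, -0.565]
wrist_force: [0.0, 0.8, -1.6]
opening: 0.601
time: 45.65
tcp_pos: [0.566, 0.2593, 0.0643]
tool_rot: [-0.565, -0.426, 0.426, 0.565]
wrist_force: [0.6, -0.6, -1.1]
opening: 0.592
t 45.65 tcp [0.566  0.2593 0.0643] F [ 0.61 -0.64 -1.05] open 0.592 q [ 0.36  0.55  1.62 -0.    0.98 -0.93]
units to C red [ 0.01  0.01 -0.57]
```

```bash
python3 -m pendant '[[0,0,-0.02,0,0,0],[0,0,-0.03,0,0,0],[0,0,-0.03,0,0,0],[0,0,-0.03,0,0,0]]'
python3 -m pendant '[[0,0,-0.01,0,0,0],[0,0,-0.02,0,0,0],[0,0,-0.02,0,0,0],[0,0,-0.02,0,0,0]]'
```

```text
time: 46.05
tcp_pos: [0.566, 0.2593, 0.0635]
tool_rot: [0.565, 0.426, -0.426, -0.565]
wrist_force: [-0.5, -0.7, -2.1]
opening: 0.595
time: 46.45
tcp_pos: [0.5661, 0.2593, 0.0632]
tool_rot: [0.565, 0.426, -0.426, -0.565]
wrist_force: [-0.2, 1.2, -0.9]
opening: 0.596
```

```bash
python3 -m pendant '[[0,0,-0.01,0,0,0],[0,0,-0.02,0,0,0],[0,0,-0.02,0,0,0],[0,0,-0.02,0,0,0]]'
```

```text
time: 46.85
tcp_pos: [0.5661, 0.2593, 0.0631]
tool_rot: [0.565, 0.426, -0.426, -0.565]
wrist_force: [-2.0, -0.1, 3.8]
opening: 0.6
```

Contact. I release and retreat up, then back and away from the box.

```bash
python3 -m pendant '[[0,0,0,0,0,0],[0,0,0,0,0,0],[0,0,0,0,0,0]]' 0.67
python3 -m pendant '[[0,0,0,0,0,0],[0,0,0,0,0,0],[0,0,0,0,0,0]]' 0.82
python3 -m pendant '[[0,0,0.4,0,0,0],[0,0,1,0,0,0],[0,0,1.8,0,0,0],[0,0,2.8,0,0,0],[0,0,3.8,0,0,0],[0,0,4.8,0,0,0],[0,0,5.8,0,0,0],[0,0,6.6,0,0,0],[0,0,7,0,0,0],[0,0,7,0,0,0]]'
python3 -m pendant '[[0,0.6,0,0,0,0],[-0.2,1.6,0,0,0,0],[-0.4,2.8,0,0,0,0],[-0.6,4,0,0,0,0],[-0.8,5.2,0,0,0,0],[-1,6.4,0,0,0,0],[-1.2,7.4,0,0,0,0],[-1.2,8,0,0,0,0],[-1.2,8,0,0,0,0],[-1.2,8,0,0,0,0]]'
python3 chk.py C; python3 - <<'E'
from h import *
p,d=grab_frame("scene"); cv2.imwrite("pics/end.png",p[:,:,::-1])
p,d=grab_frame("top"); W=cloud("top",d)
for n,c in dict(mug=(.4358,-.0968),white=(.5704,-.0965),blue=(.4376,.1875),green=(.5376,.1591),yellow=(.4656,.2875),red=(.5654,.2592)).items():
    m=(W[...,2]>.078)&(W[...,2]<.1)&(np.hypot(W[...,0]-c[0],W[...,1]-c[1])<.035); print("top cam",n,m.sum(), (1e3*(circ(W[m])[:2]-c)).round(1) if m.sum()>30 else "")
E
```

```text
time: 47.15
tcp_pos: [0.566, 0.2593, 0.0622]
tool_rot: [-0.565, -0.426, 0.426, 0.565]
wrist_force: [-0.4, 0.3, 0.2]
opening: 0.674
time: 47.45
tcp_pos: [0.566, 0.2593, 0.0624]
tool_rot: [-0.565, -0.426, 0.426, 0.565]
wrist_force: [0.1, 0.2, 0.2]
opening: 0.825
time: 48.45
tcp_pos: [0.5669, 0.2597, 0.2398]
tool_rot: [0.565, 0.427, -0.424, -0.564]
wrist_force: [-0.8, 0.5, -0.2]
opening: 0.823
time: 49.45
tcp_pos: [0.5357, 0.4589, 0.2364]
tool_rot: [0.565, 0.425, -0.427, -0.564]
wrist_force: [-0.4, -0.7, -0.6]
opening: 0.822
t 49.45 tcp [0.5357 0.4589 0.2364] F [-0.43 -0.74 -0.6 ] open 0.822 q [ 0.65  0.5   1.22 -0.    1.43 -0.64]
blue 351 top 0.0971 [0.4391 0.1875 0.0241] off mm [ 0.5 -0.3]
green 371 top 0.0958 [0.5379 0.1609 0.0242] off mm [-0.6  1.4]
yellow 400 top 0.0966 [0.466  0.2873 0.0242] off mm [-0.  -0.4]
red 426 top 0.0963 [0.5654 0.2594 0.0242] off mm [-0.8 -0.1]
top cam mug 142 [-0. -0.]
top cam white 138 [-0.1 -0. ]
top cam blue 225 [ 0.5 -0.7]
top cam green 210 [-1.1  0.9]
top cam yellow 259 [-0.3 -1. ]
top cam red 253 [-1.  -0.9]
```

View pics/end.png

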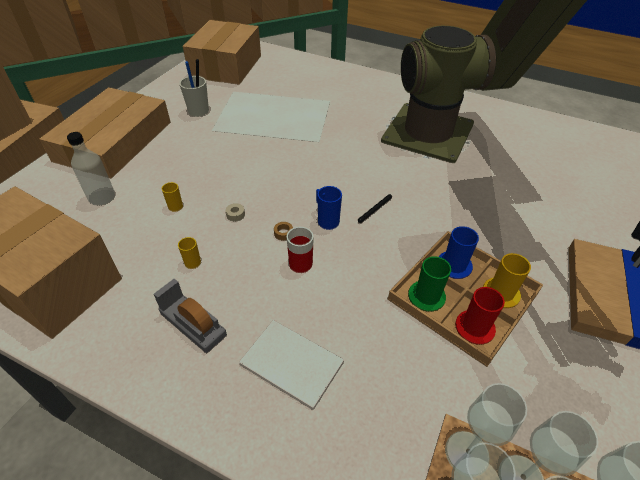

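All four tumblers stand on their own coasters: blue (461,252), green (433,283), yellow (512,279), red (483,314). The mug (329,208) and the white-rim tumbler (300,250) are unmoved, and the gripper is clear.

```bash
python3 -c "
from bench import *
print(sign_off())"
```

```text
the job is handed in; nothing more can be done
None
```

The gift set is packed: I placed the blue, green, yellow and red tumblers, in that order, each upright on the coaster of its own colour. I lowered each one until the wrist force showed contact and only then released it. I handed the job in at about 50 s on the robot's clock.

- **Placement:** the last check, from both cameras, put every tumbler within 1.6 mm of its coaster centre, against a 12 mm margin. All four were standing.
- **Look-alikes:** the mug and the white-rim tumbler had moved by 0.1 mm or less. I never gripped either small yellow cup, and both still stood in the last picture.
- **Forces:** the highest wrist reading I saw was about 9 N, while setting down green. Readings came only at the end of each move, so brief peaks in between would not have shown.
- **Disagreements:** the two cameras differed by 1 to 2 mm, which is within the calibration. An early scene-camera circle fit for the red tumbler was wrong (7 cm radius), so I used the top camera for it. No check failed.

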